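# Cover the sample pot and hold the spinner's tensioner arm back past its click

### The arm

A 6-joint arm with a two-finger parallel gripper is mounted at the origin on a cart in front of the work surface, level with it; the furniture and walls round the work are solid. World frame = base frame: x ahead of the robot, y to its left, z up, the work surface at z = 0. Lengths are in m, angles in degrees, forces in N, time in s.
With the tool pointing down it reaches from about 0.375 to 0.9 m from the base axis. Payload 3.1 kg.
Tool frame: the origin (TCP) lies on the centre line of the jaws, within the pads' length; the fingertips stand 8 mm ahead of it and the grasp point (between the pads) lies 11 mm behind it; z points along the fingers, y is the line along which they close (so a half turn about z gives the same grasp; the last joint's range is limited). The gripper opens to 87 mm and grips with 3 to 60 N. Pads are 19 mm wide; open, the fingers measure 117 mm over their backs; the gripper's body (75 mm by 190 mm) begins 51 mm behind the grasp point.
Start: joints at [-78.237, 30.224, 82.088, -0, 67.689, -10.227], TCP at [0.234, -0.579, 0.208] pointing down, gripper open.
Joint ranges: [-176.69, 176.69], [-43.24, 126.21], [12.49, 139.97], [-82, 262], [0, 151.66], [-163.58, 163.58]. Speed limits (degrees/s): [159.86, 159.86, 180, 180, 180, 180].

### API

Orientations are given as a 3x3 rotation matrix whose columns are the frame's x, y, z axes.
In Python, from rig import * gives the robot as it stands.
- The arm moves only by the tool step_arm, never from a script. Its argument "targets" is a list of rows, each a list of 5 numbers: the opening, from -1 (shut) to 1 (fully open), then the shift along the world's x, y, z normalised to -1 to 1, where 1 is 0.25 m, then the turn about the world's z normalised to -1 to 1, where 1 is 180 degrees. In form: [[fingers, x, y, z, turn], ...]. A call has 1 to 20 rows; each row is the pose to reach, as a shift and turn from the pose commanded when the call began, turning the shorter way round; what a row does not reach only later rows make up. A row lasts 1/10 s, in which the tool goes at most 50 mm and 8.59 degrees, less where a joint would pass 70% of its speed; a pose out of reach is approached as far as the arm can. A call with a number of a shift or a turn outside -1 to 1 is refused whole. A call with a gripper value outside its range is refused whole. The fingers move at their own pace and stop on an object; the grip force is fixed at half the most. Time passes only in rows, so rows that repeat a pose let the fingers close. It gives the time, the measured TCP pose, the force, the opening and the grip force at its end, in the units of the state.
- read_state(): the state, without advancing time (a new reading comes with each control period).
- capture(name): name is "scene" or "side" or "wrist"; returns a dict with "color" (420x560x3 uint8, red, green, blue), "mtx" (3x3 intrinsics, pixels), "k1" (the pictures are not rectified: a ray, as slopes to the right and down, at radius r is drawn at 1 + k1 r^2 times it, then the intrinsics apply), "pose" (4x4, takes a point from camera to world coordinates). Camera axes: x right, y down, z forward; pixel columns grow to the right and rows downward; lengths in m; the calibration is good to about 2 mm. A picture is of the moment at which its call begins. There is no depth.
- hand_in(): hands the job in; it is judged then, once.
The state is a dict: "time_s": time; "joint_positions": joint angles; "qvel": joint speeds; "tau": joint torques, N m; "position": TCP position; "tcp_rot": TCP orientation; "force": force on the tool from outside, world axes, zero at the start; "moment": the same for the moment, N m; "opening": opening from 0.0 (shut) to 1.0 (fully open); "grasp_force": force on a finger pad.
Only numpy, scipy, OpenCV 4.12 (cv2) and the standard library are available. Lean on these libraries where they do the work, as an engineer would, in place of code of your own. Each camera call takes 0.05 s, during which the arm holds its last target. There are 200 camera calls.

### The job

First put the loose steel cover on the pot of the sample spinner so that it sits fully down and level, and let go of it. Then push the spinner's sprung tensioner arm by its upright post, away from the pot, past the click of its pawl and a good centimetre beyond, and finish still holding it there against its spring, so that your grip and not the pawl carries it and the pot could be lifted out. Leave the jar, the vial and the calibration disc where they stand.

Things in the scene. Friction and masses are not known exactly. Their poses are not given: they have to be found in the camera images.
- spinner: fixed grey metal bed 160 (x) by 195 (y) by 12 mm with a steel pot, a swinging tensioner arm with rubber roller, and a small sprung pawl. Origin: centre of its underside, z up, yaw within 0.35 rad. In its frame, mm: pot axis (0, 57.5), arm pivot (50, 15.5), post at rest (-65, 15.5), pawl nose (50, -21.5), thin end-stop pin (7, -47.5)
- pot_rim (a point): centre of the pot's open mouth, at rim height, 52 mm above the worktop; the pot is 60 mm across outside, 52 mm across inside and 34 mm deep, open on top. z up
- cover: loose steel cover, 0.12 kg: flange 64 mm across, 5 thick; below it a tapered spigot 46 across, 6 tall, that drops into the pot (3 mm play all round); black knob on top, 18 across, 28 tall. Origin: centre of the spigot's underside, z up; flange z 6 to 11 mm, knob top z 39. Starts upright on the worktop left or right of the spinner. Seated, its origin is 6 mm below pot_rim
- post (a point): top centre of the upright black post on the free end of the tensioner arm: 14 mm across, 57 mm tall above the arm, its top 107 mm above the worktop, free all round; 115 mm from the pivot. It may be pushed or pinched from above. It moves with the arm
- pivot (a point): point on the vertical axis of the tensioner arm's pivot, at the height of the post's top (107 mm above the worktop)
- tensioner (a joint): arm angle, rad: 0 at rest, roller against the pot; grows as the arm swings off the pot, counter-clockwise from above (post starts toward the spinner's -y). Spring back to 0: at the post 4.5 N at 0, 9 N at 0.5, 11 N at 0.8, and up to about 3 N more riding onto the pawl near 0.1 to 0.2. Click at about 0.42 (47 mm of post travel); let go, it rests on the pawl at 0.42. End stop 0.80
- pawl (a joint): slide of the sprung pawl in m: 0 at rest (nose out); the arm's tooth presses it in by up to 7 mm on the way and it snaps back to 0 at the click. It works by itself and need not be touched
- jar: white screw-capped jar with a paper label, 52 mm across, 78 mm tall, loose, left or right of the spinner; origin at the centre of its underside. To be left alone
- vial: clear glass vial with a white cap, 27 mm across, 58 mm tall, loose, behind and left of the spinner; origin at the centre of its underside. To be left alone
- disc: calibration disc, white rim and dark face, 45 mm across, 8 mm thick, loose on the worktop right of the spinner; origin at the centre of its underside. To be left alone

How it is judged:
By the outcome, as a careful person would: the job done as asked, in the order asked, and still so for the second after the job is handed in, while the arm keeps its last pose, push and grip.
It also fails if it takes over 48 s, if anything falls off the work surface, if the arm or the gripper's body presses on something with over 40 N, if the wrist force passes 120 N, or if a joint passes its speed limit or range.

## Working session

There is one attempt and no reset: what is moved stays moved. The work goes in short steps, Python scripts to look and compute and a tool call to move; the robot and the scene stay as the last step left them, time stands still between calls to the robot, and variables do not carry over. Pictures are saved under pics/ and viewed, at most 10 in all, crops included, and the job is handed in when it is done.

Besides the shell and the picture viewer there is one more tool, called after ">>>" as name([rows], argument=value, ...), one row to a line, values as JSON. step_arm: Moves the arm, as the interface text tells. Scaled input: -1 to 1 covers 0.25 m each way for a shift and 180 degrees each way for a turn. Its arguments: {"type":"object","properties":{"targets":{"type":"array","items":{"type":"array","items":{"type":"number"}}}},"required":["targets"]}

```bash
mkdir -p pics
cat > h.py <<'E'
from rig import *
import numpy as np, cv2
def ray(c,u,v):
    K=c["mtx"];d=np.array([(u-K[0][2])/K[0][0],(v-K[1][2])/K[1][1]]);s=d.copy()
    for _ in range(20): s=d/(1+c["k1"]*(s@s))
    P=np.array(c["pose"]);return P[:3,3],P[:3,:3]@np.array([s[0],s[1],1])
def onz(c,u,v,z):
    o,d=ray(c,u,v);return o+d*(z-o[2])/d[2]
def proj(c,p):
    P=np.array(c["pose"]);q=P[:3,:3].T@(np.array(p)-P[:3,3]);s=q[:2]/q[2];s=s*(1+c["k1"]*(s@s))
    K=c["mtx"];return np.array([K[0][0]*s[0]+K[0][2],K[1][1]*s[1]+K[1][2]])
def tri(*cr):
    A=np.zeros((3,3));b=np.zeros(3)
    for c,u,v in cr:
        o,d=ray(c,u,v);d=d/np.linalg.norm(d);M=np.eye(3)-np.outer(d,d);A+=M;b+=M@o
    return np.linalg.solve(A,b)
def save(c,n,crop=None,f=1):
    im=c["color"][:,:,::-1]
    if crop: im=im[crop[1]:crop[3],crop[0]:crop[2]]
    cv2.imwrite("pics/"+n,cv2.resize(im,None,fx=f,fy=f,interpolation=cv2.INTER_CUBIC))
E
python3 - <<'E'
from h import *
import pickle
d={n:capture(n) for n in("scene","side","wrist")}
pickle.dump(d,open("c0.pkl","wb"))
for n in d: print(n,np.round(d[n]["pose"],3).tolist())
save(d["scene"],"s0.png",f=1.42);save(d["side"],"d0.png",f=1.42)
print(read_state())
E
```

```text
scene [[0.606, -0.331, 0.724, -0.25], [-0.796, -0.254, 0.55, -0.751], [0.002, -0.909, -0.417, 0.567], [0.0, 0.0, 0.0, 1.0]]
side [[0.858, -0.324, 0.398, 0.123], [-0.513, -0.538, 0.669, -0.851], [-0.002, -0.778, -0.628, 0.753], [0.0, 0.0, 0.0, 1.0]]
wrist [[0.375, -0.885, -0.275, 0.31], [-0.927, -0.359, -0.109, -0.547], [-0.002, 0.296, -0.955, 0.384], [0.0, 0.0, 0.0, 1.0]]
{'time_s': 0.15, 'joint_positions': array([-7.82385902e+01,  3.02666519e+01,  8.21385298e+01, -1.58912781e-03,
        6.76908208e+01, -1.02249247e+01]), 'qvel': array([-0.0967323 , -0.21580862, -0.24585497,  0.05104755,  0.07206415,
       -0.06692045]), 'tau': array([ 3.58681909e-04, -4.40429521e+01, -1.76841974e+01,  6.33200747e-02,
        5.52872987e-02, -9.89642331e-05]), 'position': array([ 0.23391344, -0.57894684,  0.20720283]), 'tcp_rot': array([[ 9.27269275e-01,  3.74394920e-01, -3.66660954e-04],
       [ 3.74395001e-01, -9.27267874e-01,  1.63514897e-03],
       [ 2.72198547e-04, -1.65349943e-03, -9.99998596e-01]]), 'force': array([ 0.32166599, -0.62454497, -0.34068244]), 'moment': array([-0.03846365, -0.0004423 ,  0.00452298]), 'grasp_force': 0.0, 'opening': 0.9986967917605737}
```

View pics/s0.png

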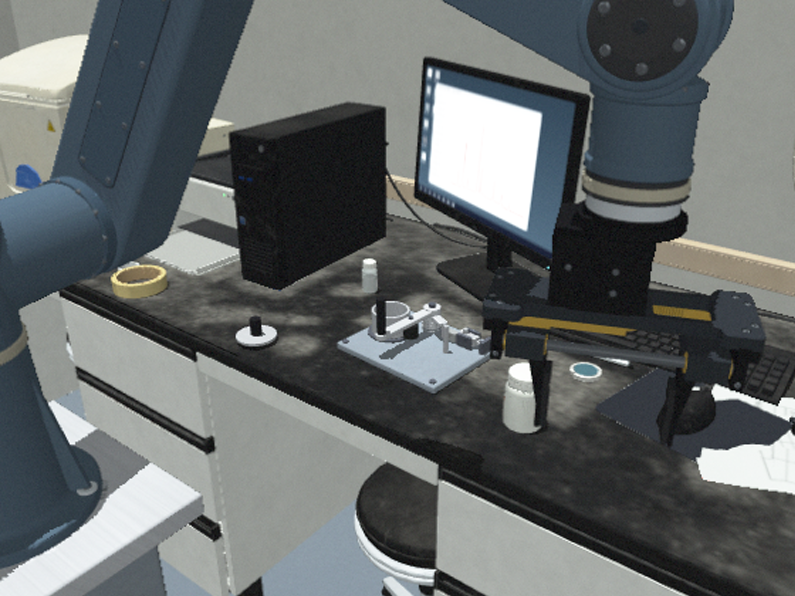

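View pics/d0.png

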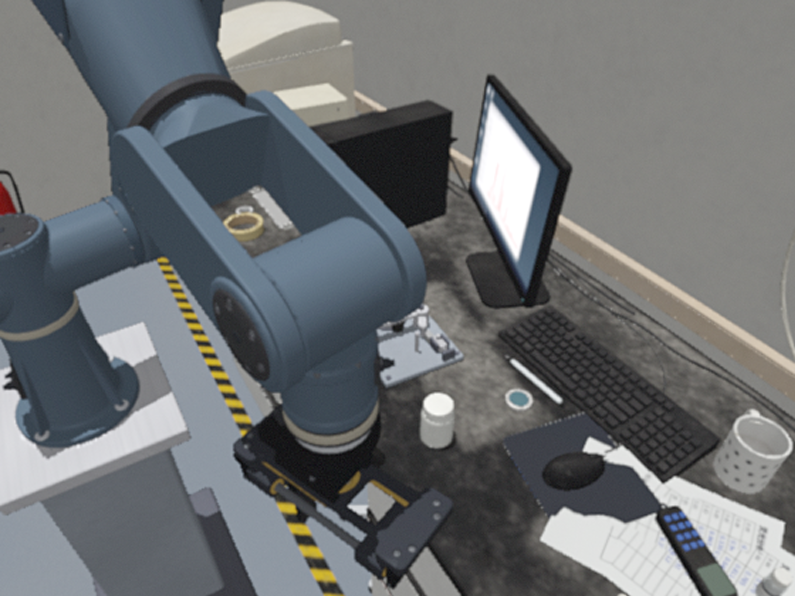

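Scene view: the cover is at about (257,335), left of the spinner. Post top is at (381,297), pot at (391,312), pivot at (432,307) and the jar at (520,398). The arm hides the spinner in the side view. I'll zoom in on the scene view.

Run:
```python
from h import *
import pickle
d=pickle.load(open("c0.pkl","rb"));save(d["scene"],"s0c.png",(160,170,360,310),4)
c=d["scene"]
for n,u,v,z in(("knob",180,225.5,.039),("flange",181,237,.011),("post",268.3,208.5,.107),("rim",275.3,218.5,.052),("jar",367,295,0),("vial",261,203,0),("disc",412,261,.008)):print(n,onz(c,u,v,z).round(3))
```

```text
knob [0.431 0.053 0.039]
flange [0.431 0.052 0.011]
post [ 0.505 -0.137  0.107]
rim [ 0.565 -0.107  0.052]
jar [ 0.499 -0.376  0.   ]
vial [0.695 0.042 0.   ]
disc [ 0.651 -0.395  0.008]
```

View pics/s0c.png

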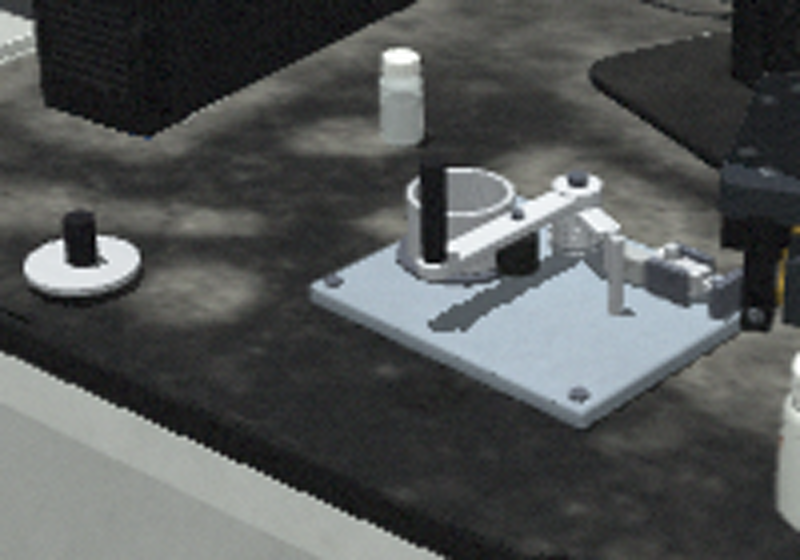

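>>> step_arm([
  [1, 0.05, 0.16, 0, 0],
  [1, 0.1, 0.32, 0, 0],
  [1, 0.15, 0.48, 0, 0],
  [1, 0.2, 0.64, 0, 0],
  [1, 0.25, 0.8, 0, 0],
  [1, 0.31, 1, 0, 0],
])

```text
time_s: 0.75
position: [0.3113, -0.3308, 0.2079]
tcp_rot: [[0.928, 0.373, 0.001], [0.373, -0.928, -0.001], [0.0, 0.001, -1.0]]
force: [1.2, -0.2, 0.3]
opening: 1.002
grasp_force: 0.0
```

>>> step_arm([
  [1, 0.05, 0.16, 0, 0],
  [1, 0.1, 0.32, 0, 0],
  [1, 0.15, 0.48, 0, 0],
  [1, 0.2, 0.64, 0, 0],
  [1, 0.25, 0.8, 0, 0],
  [1, 0.25, 1, 0, 0],
])

```text
time_s: 1.35
position: [0.3756, -0.0813, 0.2083]
tcp_rot: [[0.928, 0.373, 0.003], [0.373, -0.928, -0.002], [0.002, 0.003, -1.0]]
force: [0.8, -0.3, 1.1]
opening: 1.002
grasp_force: 0.0
```

>>> step_arm([
  [1, 0.04, 0.1, 0, 0],
  [1, 0.08, 0.2, 0, 0],
  [1, 0.1, 0.25, 0, 0],
  [1, 0.1, 0.25, 0, 0],
])

```text
time_s: 1.75
position: [0.3986, -0.0177, 0.2079]
tcp_rot: [[0.926, 0.378, 0.0], [0.378, -0.926, 0.0], [0.0, -0.0, -1.0]]
force: [-0.0, -0.6, -0.9]
opening: 1.002
grasp_force: 0.0
```

Run:
```python
from h import *
import pickle
d={n:capture(n) for n in("scene","side","wrist")}
pickle.dump(d,open("c1.pkl","wb"))
save(d["wrist"],"w1.png",f=1.42)
save(d["side"],"d1.png",f=1.42)
s=read_state();print(s["position"],s["time_s"],s["tcp_rot"].round(3).tolist())
c=pickle.load(open("c0.pkl","rb"))["scene"]
q=lambda u,v:(160+u/4,170+v/4)
for n,u,v,z in(("knob",79,214,.039),("flange",83,264,.011),("post",433,166,.107),("rim",461,191,.052),("cL",310,290,.012),("cB",583,416,.012),("tower",145,135,0)):print(n,onz(c,*q(u,v),z).round(4))
```

```text
[ 0.3981579  -0.0195352   0.20786476] 1.9 [[0.927, 0.374, -0.0], [0.374, -0.927, -0.0], [-0.0, 0.0, -1.0]]
knob [0.4375 0.0602 0.039 ]
flange [0.4334 0.0558 0.011 ]
post [ 0.4939 -0.1454  0.107 ]
rim [ 0.5675 -0.105   0.052 ]
cL [ 0.4866 -0.0648  0.012 ]
cB [ 0.4732 -0.2543  0.012 ]
tower [0.5904 0.17   0.    ]
```

View pics/w1.png

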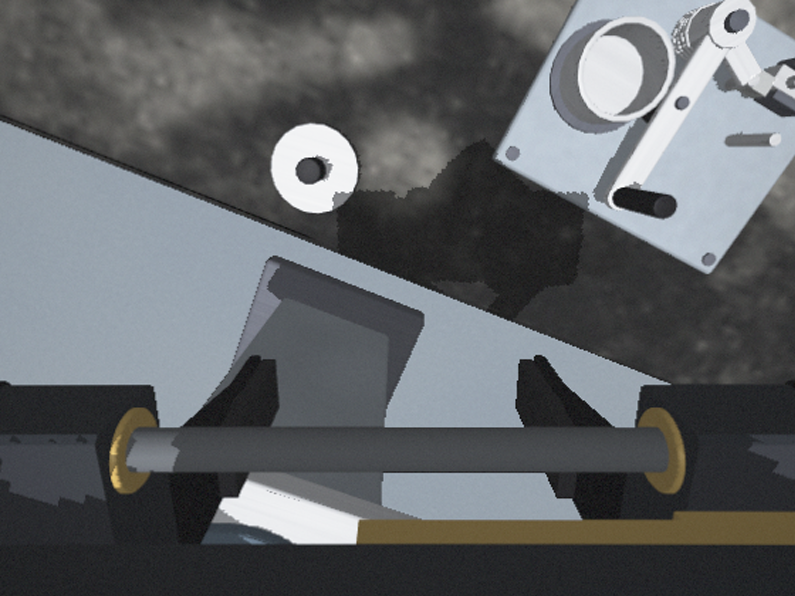

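View pics/d1.png

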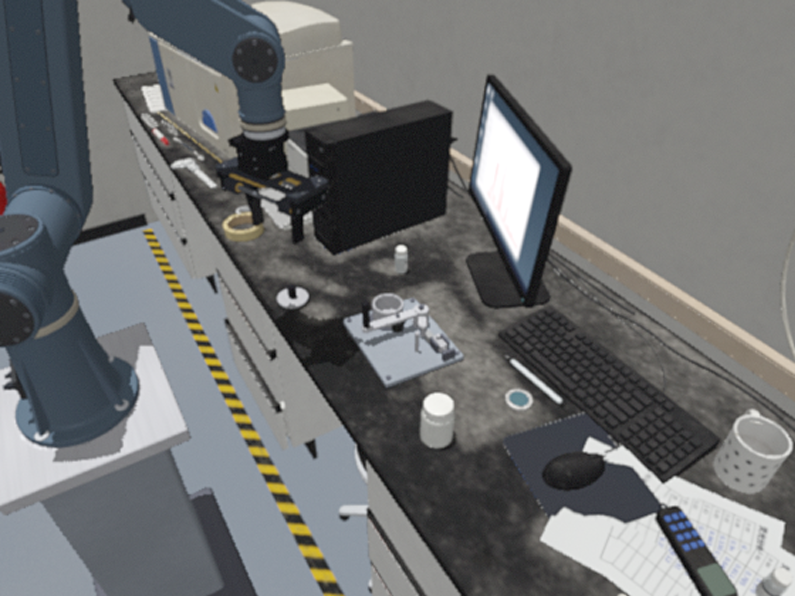

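Wrist view (798 px wide): flange centre (314,168), knob top (309,171), rim (626,69), post top (663,205), pivot cap (737,20), plate corners (497,158) and (709,273). In the side view the spinner is now clear, with the post top at (366,308) and the knob at (292,289).

Run:
```python
from h import *
import pickle
d=pickle.load(open("c1.pkl","rb"));w=d["wrist"];sd=d["side"];f=1.42
for n,u,v,z in(("knob",309,171,.039),("flange",314.5,168.5,.011),("rim",626,69,.052),("post",664,205.5,.107),("pivot",738,20,.062),("cL",497,158,.012),("cB",709,273,.012)):print(n,onz(w,u/f,v/f,z).round(4))
for n,u,v,z in(("knob",292,289,.039),("flange",292.5,297.5,.011),("rim",388,304,.052),("post",366.5,308,.107),("cB",386,383,.012)):print("side",n,onz(sd,u/f,v/f,z).round(4))
g=cv2.cvtColor(w["color"],cv2.COLOR_RGB2GRAY)
m=(g[70:165,170:270]>200).astype(np.uint8)
k=max(cv2.findContours(m,0,1)[0],key=cv2.contourArea)
e=cv2.fitEllipse(cv2.convexHull(k));print(e,onz(w,e[0][0]+170,e[0][1]+70,.011))
print("plate",onz(w,497/f,158/f,.012)-onz(w,709/f,273/f,.012))
```

```text
knob [0.4377 0.062  0.039 ]
flange [0.4379 0.0629 0.011 ]
rim [ 0.5698 -0.1008  0.052 ]
post [ 0.5015 -0.1365  0.107 ]
pivot [ 0.6137 -0.1443  0.062 ]
cL [ 0.4947 -0.0576  0.012 ]
cB [ 0.4788 -0.2471  0.012 ]
side knob [0.4353 0.0483 0.039 ]
side flange [0.4368 0.0563 0.011 ]
side rim [ 0.5686 -0.1072  0.052 ]
side post [ 0.4956 -0.1557  0.107 ]
side cB [ 0.4786 -0.2503  0.012 ]
((51.03057861328125, 48.07057571411133), (59.32597351074219, 62.93025588989258), 153.34698486328125) [0.43824041 0.0634819  0.011     ]
plate [0.01587686 0.18949151 0.        ]
```

>>> step_arm([
  [1, 0.08, 0.16, -0.1, 0],
  [1, 0.16, 0.33, -0.2, 0],
  [1, 0.16, 0.33, -0.3, 0],
  [1, 0.16, 0.33, -0.43, 0],
  [1, 0.16, 0.33, -0.43, 0],
  [1, 0.16, 0.33, -0.43, 0],
])

```text
time_s: 2.5
position: [0.4381, 0.0626, 0.1004]
tcp_rot: [[0.928, 0.373, -0.002], [0.373, -0.928, 0.0], [-0.002, -0.001, -1.0]]
force: [-0.5, -0.1, 0.0]
opening: 0.998
grasp_force: 0.0
```

Run:
```python
from h import *
import pickle
w=capture("wrist");pickle.dump(w,open("c2.pkl","wb"));save(w,"w2.png",f=1.42)
s=read_state();print(s["position"],s["time_s"],s["force"])
g=cv2.cvtColor(w["color"],cv2.COLOR_RGB2GRAY)
m=(g>195).astype(np.uint8)
for k in cv2.findContours(m,0,1)[0]:
  if cv2.contourArea(k)>1000:
    e=cv2.fitEllipse(cv2.convexHull(k));print(e,onz(w,*e[0],.011).round(4))
p=s["position"]; print("tcp at z.011 px*1.42",proj(w,[p[0],p[1],.011])*1.42,proj(w,[p[0],p[1],.039])*1.42)
```

```text
[0.43900911 0.062509   0.10119918] 2.55 [ 0.35610153 -0.95990868  0.84174707]
((358.75384521484375, 368.8405456542969), (86.87721252441406, 137.9061279296875), 133.20811462402344) [ 0.3226 -0.0628  0.011 ]
((30.832496643066406, 227.98196411132812), (94.5362548828125, 447.2084045410156), 107.1503677368164) [0.349  0.2455 0.011 ]
((441.7200622558594, 203.26930236816406), (19.937850952148438, 22.72028923034668), 0.0) [ 0.4923 -0.0538  0.011 ]
tcp at z.011 px*1.42 [399.16698297 298.70376424] [399.39040482 314.89118963]
```

View pics/w2.png

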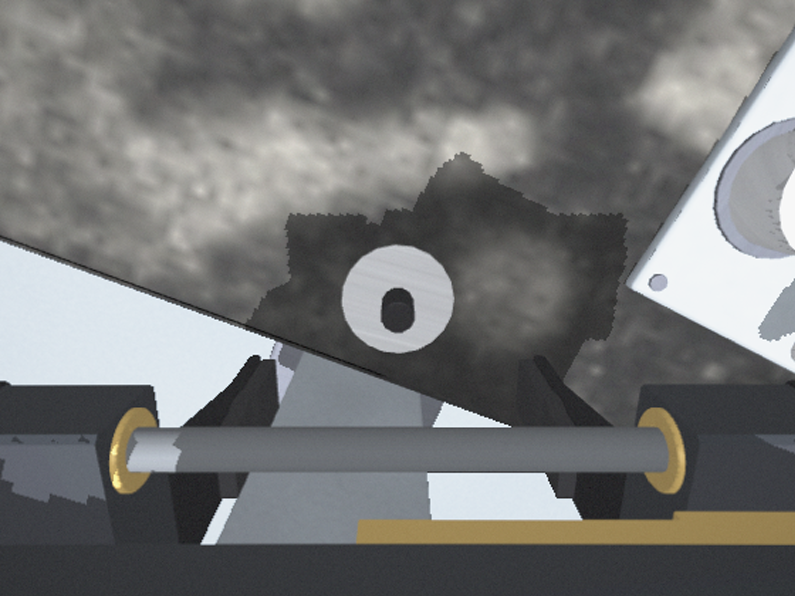

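The flange centre at (398,298) and the knob top at (398,316) match the TCP projection, so the gripper is centred. Next I descend, grip, and lift a little.

>>> step_arm([
  [1, 0, 0, -0.1, 0],
  [0.2, 0, 0, -0.2, 0],
  [0, 0, 0, -0.28, 0],
  [0, 0, 0, -0.31, 0],
  [0, 0, 0, -0.31, 0],
  [-1, 0, 0, -0.31, 0],
  [-1, 0, 0, -0.31, 0],
  [-1, 0, 0, -0.31, 0],
  [-1, 0, 0, -0.31, 0],
  [-1, 0, 0, -0.31, 0],
  [-1, 0, 0, -0.31, 0],
  [-1, 0, 0, -0.31, 0],
  [-1, 0, 0, -0.31, 0],
])

```text
time_s: 3.85
position: [0.444, 0.0609, 0.0264]
tcp_rot: [[0.926, 0.377, 0.012], [0.377, -0.926, -0.004], [0.01, 0.008, -1.0]]
force: [-0.5, -12.6, 28.1]
opening: 0.035
grasp_force: 13.0
```

Run:
```python
from h import *
w=capture("wrist");d=capture("scene");s=capture("side")
a=w["color"][150:420,150:430];b=d["color"][170:290,140:270];c=s["color"][140:260,150:280]
r=lambda i,f:cv2.resize(i,None,fx=f,fy=f)
o=np.zeros((600,800,3),np.uint8)
x=r(a,1.4);o[:x.shape[0],:x.shape[1]]=x
x=r(b,2.4);o[:x.shape[0],400:400+x.shape[1]]=x
x=r(c,2.4);o[300:300+x.shape[0],400:400+x.shape[1]]=x
cv2.imwrite("pics/g1.png",o[:,:,::-1])
s=read_state();print(s["position"],s["time_s"],s["force"],s["moment"],s["opening"],s["grasp_force"])
```

```text
[0.44339767 0.06084038 0.02602693] 4.0 [ -0.11849794 -12.75624074  28.4387672 ] [-2.38036329  0.13476827  0.12011875] 0.007062127758428028 13.23696602954442
```

View pics/g1.png

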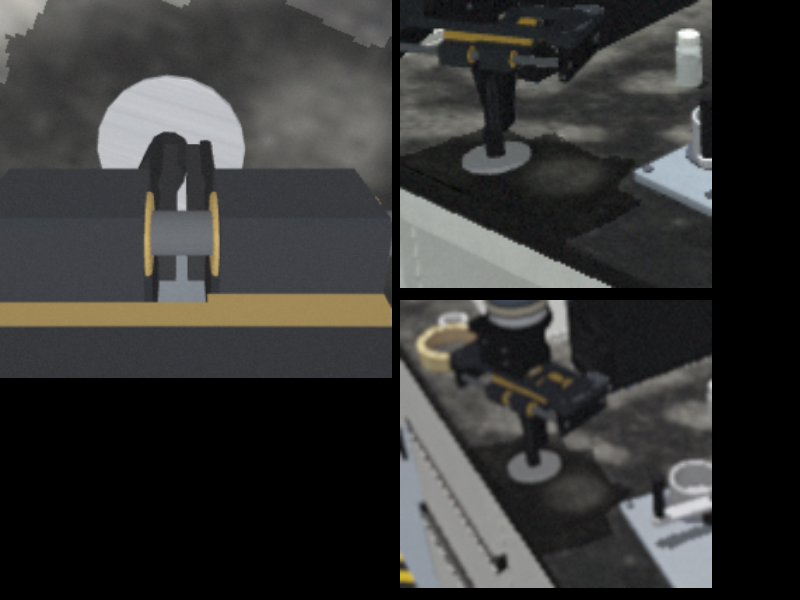

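Run:
```python
from h import *
w=capture("wrist");print(onz(w,272,255,.011),onz(w,150+168/1.4,150+140/1.4,.039))
p=read_state()["position"]
print(proj(w,p), proj(w,p+[0,0,-.008]), w["pose"][:3,3]-p)
cv2.imwrite("pics/g2.png",cv2.resize(w["color"][200:360,190:360,::-1],None,fx=3.7,fy=3.7))
```

```text
[0.43758103 0.06410977 0.011     ] [0.45141859 0.07038783 0.039     ]
[281.12038586 259.16320272] [280.94348093 253.3669662 ] [0.07433466 0.03291025 0.1777362 ]
```

View pics/g2.png

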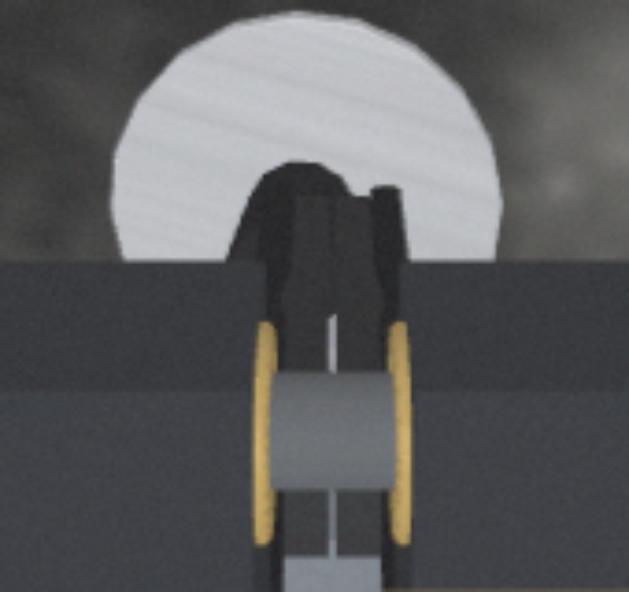

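Run:
```python
from h import *
import pickle
w=pickle.load(open("c2.pkl","rb"));f=1.42;K=w["mtx"];print(K[0][0],w["k1"])
P=w["pose"];p=np.array([.439,.0625,.1012]);y=np.array([.374,-.927,0]);x=np.array([.927,.374,0])
dep=lambda q:(P[:3,:3].T@(q-P[:3,3]))[2]
print("flange px width",[ (proj(w,np.array([.4382,.0625,.011])+s*.032*y)*f).round(1) for s in(-1,1)])
for a in(-.0095,0,.0095):
  for dz in(-.008,0,.013): print(a,dz,[(proj(w,p+x*a+y*s*.0435+[0,0,dz])*f).round(0).tolist() for s in(-1,1)])
```

```text
347.40313892452014 0.006368920161961618
flange px width [array([342.1, 300. ]), array([455.2, 300. ])]
-0.0095 -0.008 [[294.0, 380.0], [506.0, 380.0]]
-0.0095 0 [[290.0, 389.0], [510.0, 389.0]]
-0.0095 0.013 [[283.0, 405.0], [518.0, 405.0]]
0 -0.008 [[293.0, 359.0], [507.0, 359.0]]
0 0 [[289.0, 367.0], [512.0, 367.0]]
0 0.013 [[281.0, 382.0], [520.0, 382.0]]
0.0095 -0.008 [[291.0, 337.0], [509.0, 337.0]]
0.0095 0 [[287.0, 344.0], [513.0, 344.0]]
0.0095 0.013 [[279.0, 358.0], [521.0, 358.0]]
```

The geometry shows the fingertips about 13 mm above the reported TCP, not 8 mm below it. They closed on top of the knob: 0.026 + 0.013 = 0.039 m, which is the knob's top. I'll lift, open and re-measure.

>>> step_arm([
  [-1, 0, 0, 0.05, 0],
  [-1, 0, 0, 0.15, 0],
  [0, 0, 0, 0.2, 0],
  [0.4, 0, 0, 0.2, 0],
  [0.4, 0, 0, 0.2, 0],
  [0.4, 0, 0, 0.2, 0],
  [0.4, 0, 0, 0.2, 0],
])

```text
time_s: 4.75
position: [0.4378, 0.0635, 0.0721]
tcp_rot: [[0.927, 0.374, -0.002], [0.374, -0.927, 0.0], [-0.002, -0.001, -1.0]]
force: [0.7, -0.4, -0.9]
opening: 0.377
grasp_force: 0.0
```

Run:
```python
from h import *
w=capture("wrist");s=read_state();p=s["position"];print(p,s["force"],s["opening"],s["time_s"])
cv2.imwrite("pics/w3.png",cv2.resize(w["color"][:,:,::-1],None,fx=1.42,fy=1.42))
g=cv2.cvtColor(w["color"],cv2.COLOR_RGB2GRAY)
n,l,st,ce=cv2.connectedComponentsWithStats((g>140).astype(np.uint8))
for i in range(1,n):
  if st[i][4]>1500:
    k=max(cv2.findContours((l==i).astype(np.uint8),0,1)[0],key=cv2.contourArea);e=cv2.fitEllipse(cv2.convexHull(k));print(st[i],np.round(e[0],1),np.round(e[1],1),onz(w,*e[0],.011).round(4))
print((proj(w,[p[0],p[1],.011])*1.42).round(),(proj(w,[p[0],p[1],.039])*1.42).round())
```

```text
[0.43788429 0.06346193 0.07219862] [ 0.65722309 -0.203121    0.08645639] 0.41437372452116084 4.8
[ 472    0   88  107 5409] [521.1  54.2] [ 79.  117.1] [ 0.5979 -0.0339  0.011 ]
[   33    40   352   160 21793] [203.3  92.8] [256. 354.] [0.5016 0.1436 0.011 ]
[ 461   70   99  194 9495] [455.  212.1] [28.6 33.5] [ 0.4923 -0.0492  0.011 ]
[ 238  180   87   84 4857] [281.  221.7] [83.1 86.8] [0.4388 0.0636 0.011 ]
[    0   187   206   115 12008] [ 73.6 256.3] [100.5 314.4] [0.3553 0.1969 0.011 ]
[  25  333   53   51 2163] [ 50.7 353.8] [ 43.3 137.8] [0.2617 0.1956 0.011 ]
[399. 316.] [399. 337.]
```

View pics/w3.png

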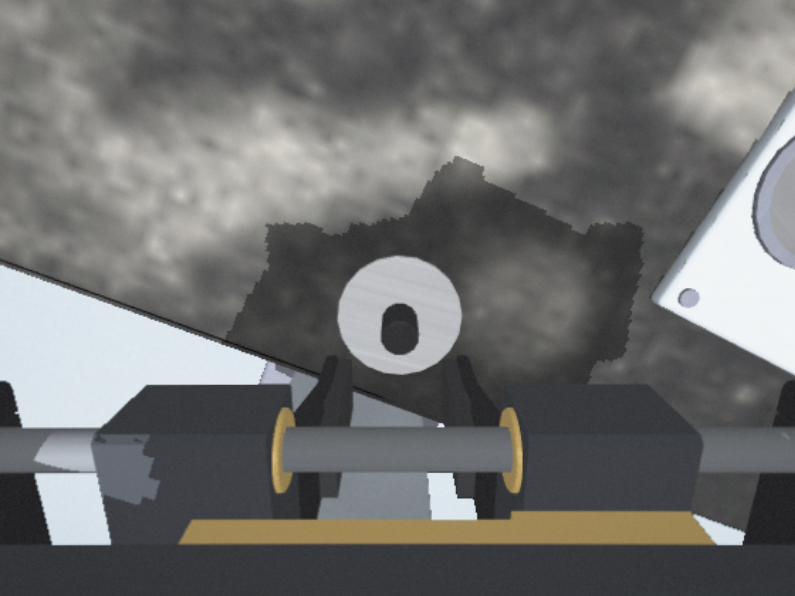

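Wrist view: the cover is upright and centred, with the flange at (400,315) and the knob top at (400,337). I'll descend 70 mm and close.

>>> step_arm([
  [0.2, 0.004, 0, -0.1, 0],
  [0.2, 0.004, 0, -0.2, 0],
  [0.2, 0.004, 0, -0.25, 0],
  [0.2, 0.004, 0, -0.28, 0],
  [0.2, 0.004, 0, -0.28, 0],
])

```text
time_s: 5.3
position: [0.4387, 0.0634, 0.0019]
tcp_rot: [[0.927, 0.374, -0.003], [0.374, -0.927, 0.0], [-0.002, -0.001, -1.0]]
force: [-0.2, 0.4, 0.2]
opening: 0.601
grasp_force: 0.0
```

>>> step_arm([
  [-1, 0, 0, 0, 0],
  [-1, 0, 0, 0, 0],
  [-1, 0, 0, 0, 0],
  [-1, 0, 0, 0, 0],
  [-1, 0, 0, 0, 0],
  [-1, 0, 0, 0, 0],
])

```text
time_s: 5.9
position: [0.4396, 0.0634, 0.0032]
tcp_rot: [[0.927, 0.374, 0.001], [0.374, -0.927, -0.0], [0.001, 0.0, -1.0]]
force: [0.5, 0.8, 3.1]
opening: 0.2
grasp_force: 30.0
```

>>> step_arm([
  [-1, 0, 0, 0.05, 0],
  [-1, 0, 0, 0.15, 0],
  [-1, 0, 0, 0.28, 0],
  [-1, 0.05, -0.08, 0.4, 0],
  [-1, 0.1, -0.16, 0.5, 0],
  [-1, 0.15, -0.24, 0.56, 0],
  [-1, 0.18, -0.3, 0.6, 0],
  [-1, 0.2, -0.33, 0.6, 0],
  [-1, 0.2, -0.33, 0.6, 0],
  [-1, 0.2, -0.33, 0.6, 0],
])

```text
time_s: 6.9
position: [0.4878, -0.0184, 0.1519]
tcp_rot: [[0.927, 0.374, -0.003], [0.374, -0.927, 0.001], [-0.003, -0.002, -1.0]]
force: [-0.4, -0.6, -0.9]
opening: 0.195
grasp_force: 30.0
```

Run:
```python
from h import *
w=capture("wrist");s=read_state();p=s["position"];print(p,s["force"],s["opening"],s["grasp_force"],s["time_s"])
save(w,"w4.png",f=1.42)
g=cv2.cvtColor(w["color"],cv2.COLOR_RGB2GRAY)
print("expect rim",(proj(w,[.5705,-.1015,.052])*1.42).round(),"cover",(proj(w,[p[0],p[1],p[2]-.0025+.011])*1.42).round())
```

```text
[ 0.48768726 -0.01811751  0.15183901] [-0.16880538  0.26359092 -1.95620038] 0.19725704082264334 29.999686181545258 6.95
expect rim [593. 217.] cover [398. 378.]
```

View pics/w4.png

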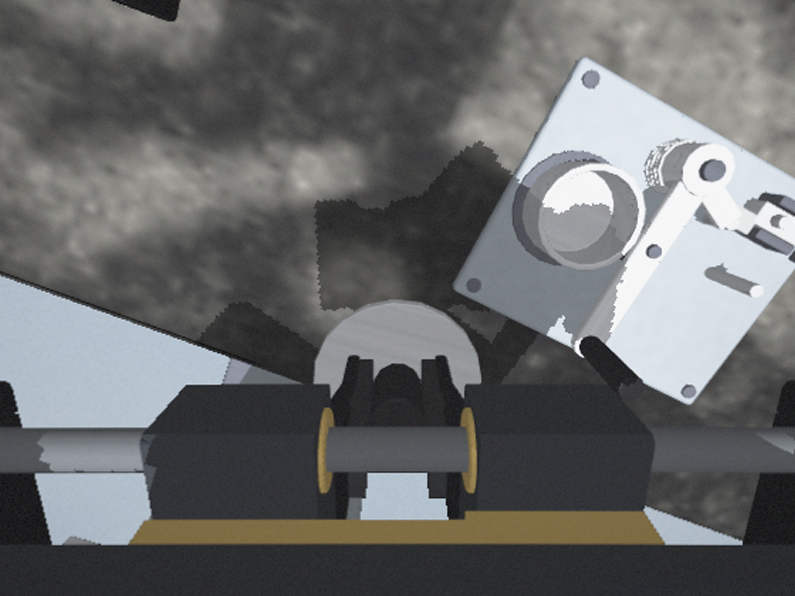

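Wrist view: rim centre (590,217), flange centre about (397,380), and the cover is hanging level. Now I move over the pot and lower to just above the rim.

>>> step_arm([
  [-1, 0.06, -0.06, 0, 0],
  [-1, 0.14, -0.14, -0.05, 0],
  [-1, 0.22, -0.22, -0.1, 0],
  [-1, 0.29, -0.29, -0.15, 0],
  [-1, 0.331, -0.329, -0.22, 0],
  [-1, 0.331, -0.329, -0.3, 0],
  [-1, 0.331, -0.329, -0.34, 0],
  [-1, 0.331, -0.329, -0.35, 0],
  [-1, 0.331, -0.329, -0.35, 0],
])

```text
time_s: 7.85
position: [0.5714, -0.1004, 0.065]
tcp_rot: [[0.927, 0.375, -0.002], [0.375, -0.927, 0.001], [-0.001, -0.001, -1.0]]
force: [-0.1, -0.5, -1.9]
opening: 0.195
grasp_force: 30.0
```

>>> step_arm([
  [-1, 0, 0, -0.02, 0],
  [-1, 0, 0, -0.04, 0],
  [-1, 0, 0, -0.05, 0],
  [-1, 0, 0, -0.055, 0],
  [-1, 0, 0, -0.06, 0],
  [-1, 0, 0, -0.06, 0],
])

```text
time_s: 8.45
position: [0.5721, -0.1014, 0.0504]
tcp_rot: [[0.927, 0.374, -0.0], [0.374, -0.927, 0.0], [-0.0, -0.0, -1.0]]
force: [0.3, -0.5, -1.5]
opening: 0.197
grasp_force: 30.0
```

>>> step_arm([
  [-1, 0, 0, -0.004, 0],
  [-1, 0, 0, -0.008, 0],
  [-1, 0, 0, -0.012, 0],
  [-1, 0, 0, -0.012, 0],
  [-1, 0, 0, -0.012, 0],
])

```text
time_s: 8.95
position: [0.5724, -0.1015, 0.0492]
tcp_rot: [[0.927, 0.375, 0.001], [0.375, -0.927, -0.0], [0.001, 0.001, -1.0]]
force: [-2.5, -0.2, 9.5]
opening: 0.195
grasp_force: 30.0
```

Contact came at z = 0.049, the predicted seated height. I'll release, rise and look.

>>> step_arm([
  [0, 0, 0, 0.004, 0],
  [0, 0, 0, 0.004, 0],
  [0, 0, 0, 0.004, 0],
  [0, 0, 0, 0.06, 0],
  [0, 0, 0, 0.16, 0],
  [0, 0, 0, 0.3, 0],
  [0, -0.1, 0.1, 0.4, 0],
  [0, -0.25, 0.25, 0.44, 0],
  [0, -0.32, 0.32, 0.44, 0],
  [0, -0.32, 0.32, 0.44, 0],
  [0, -0.32, 0.32, 0.44, 0],
])

```text
time_s: 10.05
position: [0.4926, -0.0212, 0.1584]
tcp_rot: [[0.927, 0.375, 0.002], [0.375, -0.927, -0.001], [0.002, 0.001, -1.0]]
force: [1.0, 0.0, 0.3]
opening: 0.497
grasp_force: 0.0
```

Run:
```python
from h import *
w=capture("wrist");d=capture("scene");sd=capture("side");s=read_state();p=s["position"];print(p,s["force"],s["opening"],s["time_s"])
o=np.zeros((600,800,3),np.uint8)
r=lambda i,f:cv2.resize(i,None,fx=f,fy=f,interpolation=cv2.INTER_CUBIC)
for c,b,f,x,y in((w,(300,0,560,300),1.5,0,0),(d,(235,185,345,265),3.5,400,0),(sd,(230,190,330,270),3.5,400,300)):
  q=r(c["color"][b[1]:b[3],b[0]:b[2]],f)[:600-y,:800-x];o[y:y+q.shape[0],x:x+q.shape[1]]=q
cv2.imwrite("pics/m5.png",o[:,:,::-1])
for n,c,b,f,x,y in(("w",w,(300,0),1.5,0,0),("d",d,(235,185),3.5,400,0),("s",sd,(230,190),3.5,400,300)):
  for q,P in(("knob",[.570,-.1007,.085]),("flange",[.570,-.1007,.057]),("post",[.502,-.137,.107])):
    v=proj(c,P);print(n,q,((v[0]-b[0])*f+x).round(),((v[1]-b[1])*f+y).round())
```

```text
[ 0.49363626 -0.02226163  0.15771733] [ 0.16063275  0.74130952 -0.15507885] 0.5003406818900339 10.2
w knob 184.0 244.0
w flange 163.0 236.0
w post 199.0 409.0
d knob 538.0 64.0
d flange 538.0 104.0
d post 514.0 84.0
s knob 548.0 346.0
s flange 549.0 374.0
s post 493.0 377.0
```

View pics/m5.png

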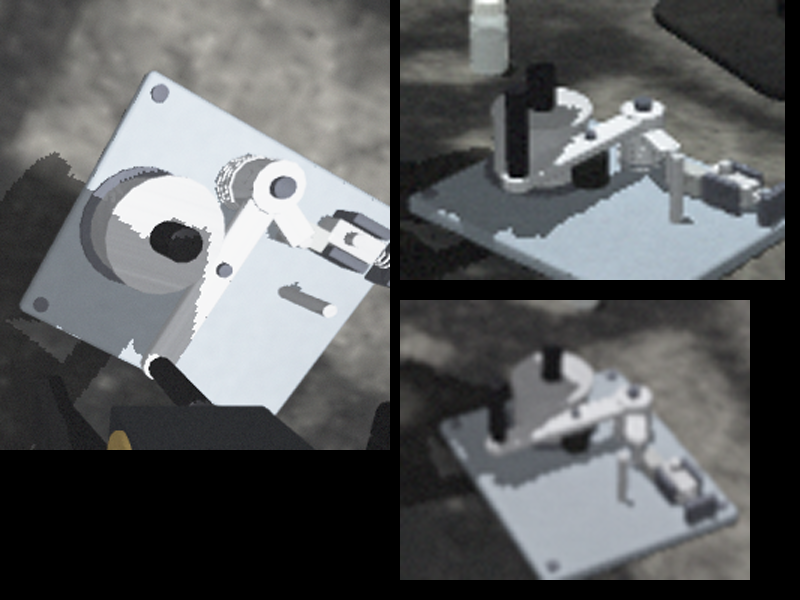

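The cover is seated: flange (165,236) and knob top (187,243) are within 1–2 mm of prediction, and it stands level in all three views. Next I go over the post, lower with open fingers and pinch.

>>> step_arm([
  [0, 0.01, -0.12, 0, 0],
  [0, 0.02, -0.24, 0, 0],
  [0, 0.03, -0.36, 0, 0],
  [0, 0.032, -0.459, 0, 0],
  [0, 0.032, -0.459, -0.05, 0],
  [0, 0.032, -0.459, -0.15, 0],
  [0, 0.032, -0.459, -0.25, 0],
  [0, 0.032, -0.459, -0.32, 0],
  [0, 0.032, -0.459, -0.355, 0],
  [0, 0.032, -0.459, -0.355, 0],
  [0, 0.032, -0.459, -0.355, 0],
])

```text
time_s: 11.3
position: [0.5009, -0.1367, 0.0689]
tcp_rot: [[0.927, 0.374, 0.001], [0.374, -0.927, -0.0], [0.001, 0.001, -1.0]]
force: [0.3, 0.2, 0.5]
opening: 0.499
grasp_force: 0.0
```

>>> step_arm([
  [-1, 0, 0, 0, 0],
  [-1, 0, 0, 0, 0],
  [-1, 0, 0, 0, 0],
  [-1, 0, 0, 0, 0],
  [-1, 0, 0, 0, 0],
])

```text
time_s: 11.8
position: [0.5015, -0.1383, 0.0692]
tcp_rot: [[0.927, 0.376, 0.003], [0.376, -0.926, -0.004], [0.001, 0.005, -1.0]]
force: [-1.3, -5.3, -1.7]
opening: 0.151
grasp_force: 30.0
```

Pinched at 13 mm opening, which fits the 14 mm post. Now I swing it along the arc to about 0.6 rad.

>>> step_arm([
  [-1, -0.001, -0.023, 0, 0],
  [-1, -0.002, -0.046, 0, 0],
  [-1, 0, -0.069, 0, 0],
  [-1, 0.0015, -0.092, 0, 0],
  [-1, 0.005, -0.115, 0, 0],
  [-1, 0.009, -0.137, 0, 0],
  [-1, 0.015, -0.16, 0, 0],
  [-1, 0.021, -0.182, 0, 0],
  [-1, 0.021, -0.182, 0, 0],
])

```text
time_s: 12.7
position: [0.5032, -0.1794, 0.0689]
tcp_rot: [[0.927, 0.375, -0.005], [0.375, -0.927, 0.004], [-0.003, -0.006, -1.0]]
force: [-1.7, 1.9, 5.4]
opening: 0.146
grasp_force: 30.0
```

Run:
```python
from h import *
s=read_state();p=s["position"];v=p[:2]-[.6163,-.1467];print(p,s["force"],s["opening"],np.hypot(*v),np.degrees(np.arctan2(v[1],v[0]))%360-175.2)
```

```text
[ 0.50317321 -0.17941256  0.06887987] [-1.67057433  1.8766239   5.38287351] 0.14627805477118133 0.11776154669797291 20.928138262009384
```

>>> step_arm([
  [-1, 0.008, -0.021, 0, 0],
  [-1, 0.017, -0.042, 0, 0],
  [-1, 0.027, -0.063, 0, 0],
  [-1, 0.037, -0.084, 0, 0],
  [-1, 0.037, -0.084, 0, 0],
  [-1, 0.037, -0.084, 0, 0],
])

```text
time_s: 13.3
position: [0.5084, -0.1976, 0.0687]
tcp_rot: [[0.927, 0.375, -0.013], [0.376, -0.927, 0.01], [-0.009, -0.014, -1.0]]
force: [-7.4, 7.8, 12.2]
opening: 0.15
grasp_force: 29.9
```

Run:
```python
from h import *
for _ in range(3):
  d=capture("scene");sd=capture("side")
  s=read_state();p=s["position"];v=p[:2]-[.6163,-.1467];print(p,s["force"],s["opening"],s["grasp_force"],np.hypot(*v),np.radians(np.degrees(np.arctan2(v[1],v[0]))%360-175.2))
# arm bar: white samples along the bar at z=.05 for each theta (bar bright, plate bluish-grey)
for n,c in(("scene",d),("side",sd)):
  for th in(0,.1,.2,.3,.42,.5,.55,.6,.65):
    a=np.radians(175.2)+th;px=[]
    for r in(.03,.05,.07,.09,.1):
      u,w=proj(c,[.6163+r*np.cos(a),-.1467+r*np.sin(a),.05]).round().astype(int);px.append(c["color"][w,u].tolist())
    print(n,th,px)
```

```text
[ 0.50841139 -0.19751801  0.06866181] [-8.34763936  7.74799664 12.10128786] 0.1520424598798826 29.885425907559693 0.1192577974816448 0.5239742037837831
[ 0.50838062 -0.19750583  0.06866331] [-7.8483723   7.40786903 12.36823542] 0.15255697805621682 29.88542716484517 0.11928044511354317 0.5237719010820794
[ 0.50836481 -0.19748363  0.06867999] [-8.57412108  7.46175838 12.45621423] 0.14887098716825617 29.88541663857177 0.11928529913654565 0.5235471079253884
scene 0 [[28, 31, 33], [33, 33, 31], [118, 123, 125], [127, 132, 136], [130, 132, 135]]
scene 0.1 [[31, 31, 32], [20, 23, 25], [62, 65, 67], [126, 130, 132], [127, 133, 133]]
scene 0.2 [[34, 35, 35], [22, 25, 27], [50, 53, 54], [120, 122, 126], [124, 126, 131]]
scene 0.3 [[24, 24, 25], [24, 27, 29], [26, 21, 27], [100, 101, 105], [112, 114, 116]]
scene 0.42 [[14, 23, 17], [36, 34, 34], [20, 25, 31], [20, 19, 25], [55, 57, 62]]
scene 0.5 [[17, 9, 19], [18, 18, 20], [99, 103, 104], [18, 23, 26], [26, 23, 27]]
scene 0.55 [[101, 106, 107], [13, 12, 18], [70, 74, 77], [59, 60, 61], [29, 29, 29]]
scene 0.6 [[101, 106, 107], [73, 75, 77], [1
[... 237 characters left out ...]
4, 108, 115], [68, 69, 71], [17, 17, 19], [34, 31, 32], [89, 93, 100]]
side 0.2 [[104, 108, 115], [113, 114, 116], [23, 22, 26], [33, 26, 35], [105, 111, 116]]
side 0.3 [[78, 81, 86], [99, 98, 103], [16, 16, 16], [23, 26, 28], [166, 174, 183]]
side 0.42 [[101, 103, 107], [165, 166, 170], [176, 176, 180], [28, 28, 30], [24, 23, 22]]
side 0.5 [[72, 73, 77], [109, 110, 119], [172, 173, 177], [122, 122, 125], [79, 79, 81]]
side 0.55 [[72, 73, 77], [109, 110, 119], [174, 175, 179], [129, 128, 132], [122, 122, 126]]
side 0.6 [[48, 50, 54], [143, 143, 149], [132, 132, 135], [127, 127, 129], [126, 126, 129]]
side 0.65 [[48, 50, 54], [205, 206, 210], [133, 134, 136], [126, 127, 130], [146, 151, 157]]
```

>>> step_arm([
  [-1, 0.008, -0.008, 0.002, 0],
  [-1, 0.015, -0.017, 0.004, 0],
  [-1, 0.021, -0.025, 0.004, 0],
  [-1, 0.021, -0.025, 0.004, 0],
  [-1, 0.021, -0.025, 0.004, 0],
  [-1, 0.021, -0.025, 0.004, 0],
  [-1, 0.021, -0.025, 0.004, 0],
])

```text
time_s: 14.3
position: [0.5114, -0.2034, 0.0688]
tcp_rot: [[0.926, 0.376, -0.018], [0.376, -0.926, 0.011], [-0.012, -0.017, -1.0]]
force: [-11.5, 6.3, 8.8]
opening: 0.148
grasp_force: 29.9
```

Run:
```python
from h import *
w=capture("wrist")
s=read_state();p=s["position"];v=p[:2]-[.6163,-.1467];th=np.radians(np.degrees(np.arctan2(v[1],v[0]))%360-175.2);a=np.radians(175.2)+th
F=s["force"];print(p,F,"tan",F[:2]@[-np.sin(a),np.cos(a)],"rad",F[:2]@[np.cos(a),np.sin(a)],s["opening"],s["grasp_force"],np.hypot(*v),th)
g=cv2.cvtColor(w["color"],cv2.COLOR_RGB2GRAY)
# bright arm bar across radius .05/.07 circles at z=.05: brightness profile vs theta
for r in(.035,.05,.065,.08):
  t=np.arange(.3,.8,.025);print(r,[(round(x,2),int(g[tuple(proj(w,[.6163+r*np.cos(x+3.0578),-.1467+r*np.sin(x+3.0578),.05]).round().astype(int)[::-1])])) for x in t])
# cover flange check
for q in range(0,360,45):
  print(q,[int(g[tuple(proj(w,[.570+r*np.cos(np.radians(q)),-.1007+r*np.sin(np.radians(q)),.057]).round().astype(int).clip(0,419)[::-1])]) for r in(.026,.030,.034,.038)],end=" ")
```

```text
[ 0.51142957 -0.20344462  0.06883102] [-12.54707994   6.50697794   9.80818846] tan -11.69397337582923 rad 7.93857441596106 0.15082109409397743 29.89492611726746 0.11923824568334264 0.5797546556549414
0.035 [(np.float64(0.3), 190), (np.float64(0.32), 185), (np.float64(0.35), 237), (np.float64(0.38), 240), (np.float64(0.4), 238), (np.float64(0.43), 239), (np.float64(0.45), 239), (np.float64(0.48), 241), (np.float64(0.5), 241), (np.float64(0.53), 241), (np.float64(0.55), 240), (np.float64(0.58), 240), (np.float64(0.6), 239), (np.float64(0.63), 239), (np.float64(0.65), 238), (np.float64(0.68), 239), (np.float64(0.7), 240), (np.float64(0.73), 238), (np.float64(0.75), 239), (np.float64(0.78), 235)]
0.05 [(np.float64(0.3), 191), (np.float64(0.32), 189), (np.float64(0.35), 183), (np.float64(0.38), 49), (np.float64(0.4), 110), (np.float64(0.43), 238), (np.float64(0.45), 238), (np.float64(0.48), 238), (np.float64(0.5), 118), (np.float64(0.53), 130), (np.float64(0.55), 130), (np.float64(0.58), 128), (np.float64(0.6), 125), (np.float64(0.63), 125), (np.float64(0.65), 127), (np.float64(0.68), 239
[... 585 characters left out ...]
at64(0.78), 100)]
0.08 [(np.float64(0.3), 96), (np.float64(0.32), 101), (np.float64(0.35), 99), (np.float64(0.38), 101), (np.float64(0.4), 99), (np.float64(0.43), 98), (np.float64(0.45), 100), (np.float64(0.48), 127), (np.float64(0.5), 127), (np.float64(0.53), 135), (np.float64(0.55), 132), (np.float64(0.58), 130), (np.float64(0.6), 131), (np.float64(0.63), 134), (np.float64(0.65), 132), (np.float64(0.68), 123), (np.float64(0.7), 102), (np.float64(0.73), 101), (np.float64(0.75), 100), (np.float64(0.78), 101)]
0 [226, 226, 184, 181] 45 [215, 217, 119, 116] 90 [216, 215, 57, 62] 135 [223, 220, 47, 50] 180 [225, 226, 98, 97] 225 [232, 238, 130, 186] 270 [235, 236, 88, 66] 315 [232, 233, 95, 65]
```

The arm bar measures about 0.57 rad in the image, roughly 17 mm of post travel past the click. The grip carries about 11.7 N, and the flange edge is evenly centred on the pot. I'm handing in.

```bash
python3 -c "
from rig import *
s=read_state();print(s['position'],s['force'],s['grasp_force'],s['time_s'])
print(hand_in())"
```

```text
[ 0.51142957 -0.20344462  0.06883102] [-12.54707994   6.50697794   9.80818846] 29.89492611726746 14.35
the job is handed in; nothing more can be done
None
```

Handed in at 14.35 s with the cover seated level and released, and the gripper holding the tensioner at about 0.57 rad (click at 0.42); the first grasp closed on top of the knob (about 28 N) and was redone, and I viewed 11 pictures against the limit of 10.

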